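# Make up two tote-bag painting kits

### The job

Make up the two painters' kits from the stock in the middle of the table: the blue tray gets the green paint, the orange paint and the square stamp; the red tray gets the purple paint and the round stamp. Stand each bottle upright in a small pocket of its own and each stamp flat, handle up, in the tray's long bay, setting everything down rather than dropping it. Leave the white and the black paint where they stand.

Things in the scene. Friction and masses are not known exactly. Their poses are not given: they have to be found in the camera images.
- green_paint: Dark green craft-paint bottle, standing upright on the table among the stock: round, 37 mm in diameter up to 62 mm, then a cap of the same colour, 25 mm in diameter to the top at 84 mm; about 75 g, with a white paper label band. Origin: centre of the underside, z up.
- orange_paint: Orange craft-paint bottle, standing upright on the table among the stock: round, 37 mm in diameter up to 62 mm, then a cap of the same colour, 25 mm in diameter to the top at 84 mm; about 75 g, with a white paper label band. Origin: centre of the underside, z up.
- purple_paint: Purple craft-paint bottle, standing upright on the table among the stock: round, 37 mm in diameter up to 62 mm, then a cap of the same colour, 25 mm in diameter to the top at 84 mm; about 75 g, with a white paper label band. Origin: centre of the underside, z up.
- square_stamp: Fabric stamp with a square pale-wood base 48 x 48 mm, 18 mm high (black rubber face below), and a black handle: a plain upright round handle in the middle, 24 mm in diameter from 34 to 66 mm height, narrower neck below, rounded top at 74 mm; about 80 g. Origin: centre of the underside (the printing face), z up.
- round_stamp: Fabric stamp with a round dark-wood base 54 mm in diameter, 18 mm high (black rubber face below), and a pale-wood handle: a plain upright round handle in the middle, 24 mm in diameter from 34 to 66 mm height, narrower neck below, rounded top at 74 mm; about 80 g. Origin: centre of the underside (the printing face), z up.
- blue_tray: Blue plastic compartment tray, fixed, 136 (x) x 154 (y) x 26 mm high, walls, dividers and floor 4 mm thick. Origin: centre of underside, z up. On its +y side two bottle pockets, each 62 x 62 mm inside, centred at x = +33 and x = -33, y = +42 mm; on its -y side one long stamp bay, 128 (x) x 80 (y) mm inside, centred at x = 0, y = -33 mm. Their floors lie 4 mm above the table.
- red_tray: Red plastic compartment tray, fixed, 136 (x) x 154 (y) x 26 mm high, walls, dividers and floor 4 mm thick. Origin: centre of underside, z up. On its +y side two bottle pockets, each 62 x 62 mm inside, centred at x = +33 and x = -33, y = +42 mm; on its -y side one long stamp bay, 128 (x) x 80 (y) mm inside, centred at x = 0, y = -33 mm. Their floors lie 4 mm above the table.
- white_paint: White craft-paint bottle, standing upright on the table among the stock: round, 37 mm in diameter up to 62 mm, then a cap of the same colour, 25 mm in diameter to the top at 84 mm; about 75 g, with a white paper label band. Origin: centre of the underside, z up. Belongs to no kit: stays where it is.
- black_paint: Black craft-paint bottle, standing upright on the table among the stock: round, 37 mm in diameter up to 62 mm, then a cap of the same colour, 25 mm in diameter to the top at 84 mm; about 75 g, with a white paper label band. Origin: centre of the underside, z up. Belongs to no kit: stays where it is.
Not all that is in view belongs to the job. What is shaped like the black_paint but pink is not meant.

How it is judged:
By the outcome, as a careful person would: the job done as asked, in the order asked, and still so for the second after the job is handed in, with the robot touching nothing.
It also fails if it takes over 128 s, if anything falls off the work surface, if the arm or the gripper's body presses on something with over 40 N, if the wrist force passes 120 N, or if a joint passes its speed limit or range.

### The arm

A 6-joint arm with a two-finger parallel gripper is mounted at the origin on the work surface. World frame = base frame: x ahead of the robot, y to its left, z up, the work surface at z = 0. Lengths are in m, angles in degrees, forces in N, time in s.
With the tool pointing down it reaches from about 0.325 to 0.775 m from the base axis. Payload 5.5 kg.
Tool frame: the origin (TCP) lies on the centre line of the jaws, within the pads' length; the fingertips stand 25 mm ahead of it and the grasp point (between the pads) lies 6 mm ahead of it; z points along the fingers, y is the direction in which the jaws open and shut (so a half turn about z gives the same grasp; the last joint's range is limited). The gripper opens to 85 mm and grips with 20 to 120 N. Pads are 22 mm wide; open, the fingers measure 114 mm over their backs; the gripper's body (76 mm by 85 mm) begins 54 mm behind the grasp point. The pads swing forward as they close: fully open they stand 13 mm farther back than shut.
Start: joints at [70.434, 5.22, 70.514, -0, 104.267, -3.249], TCP at [0.169, 0.576, 0.256] pointing down, gripper open.
Joint ranges: [-164.24, 164.24], [-49.07, 125.15], [9.68, 141.18], [-86.29, 266.29], [3.28, 154.24], [-151.56, 151.56]. Speed limits (degrees/s): [147.25, 147.25, 172.46, 180, 180, 180].

### API

Orientations are given as [roll, pitch, yaw] about the fixed x, y, z axes, in that order (R = Rz(yaw) Ry(pitch) Rx(roll)).
In Python, from cell import robot gives the robot as it stands. The module is installed in compiled form; this text tells all that it offers.
- The arm moves only by the shell command python3 -m crank 'ROWS' [OPENING] [FORCE]. ROWS is JSON, a list of rows, each a list of 4 numbers: the shift along the world's x, y, z in cm, then the turn about the world's z in degrees. A call has 1 to 20 rows; each row shifts and turns the commanded pose from where the row before left it; what a row does not reach is not made up. A row lasts 1/10 s, in which the tool goes at most 50 mm and 8.59 degrees, less where a joint would pass 70% of its speed; a pose out of reach is approached as far as the arm can. A call is refused whole if a number of a shift passes 5 or a number of a turn 8.59, either way. A call with a gripper value outside its range is refused whole. OPENING is the finger opening in cm, from 0 to 8.54, set as the call begins (- or left out, the last holds). The fingers move at their own pace and stop on an object; FORCE is the grip in N (left out, the last holds). Time passes only in rows, so rows that do not move let the fingers close. It gives the time, the measured TCP pose, the force and the opening at its end, in the units of the state.
- robot.observe(): the state, without advancing time (a new reading comes with each control period).
- robot.grab_frame(name): name is "scene" or "side" or "wrist"; returns (picture, depth): 480x640x3 uint8, red, green, blue; 480x640 float32, m along the optical axis (not along the pixel's ray), 0 where there is no reading.
- robot.get_calibration(name): a dict with "K" (3x3 intrinsics, pixels), "k1" (the pictures are not rectified: a ray, as slopes to the right and down, at radius r is drawn at 1 + k1 r^2 times it, then the intrinsics apply), "extrinsics" (4x4, takes a point from camera to world coordinates); the wrist camera has in their place "tool_from_camera" (4x4, takes a point from camera to tool coordinates, whose origin is the TCP and whose axes are the flange's). Camera axes: x right, y up, looking along -z (the intrinsics and any distortion apply to the point x, -y, -z); pixel columns grow to the right and rows downward; lengths in m; the calibration is good to about 2 mm. A picture is of the moment at which its call begins: read the wrist's pose just before it. get_calibration takes no time and is no camera call.
- robot.job_done(): hands the job in, once; it reports no verdict.
The state is a dict: "time": time; "joint_pos": joint angles; "qvel": joint speeds; "effort": joint torques, N m; "eef_pos": TCP position; "tool_rot": TCP orientation; "ft_force": force on the tool from outside, world axes, zero at the start; "moment": the same for the moment, N m; "width": finger opening in m.
Only numpy, scipy, OpenCV 4.12 (cv2) and the standard library are available. Lean on these libraries where they do the work, as an engineer would, in place of code of your own. Each camera call takes 0.05 s, during which the arm holds its last target. There are 200 camera calls.

## Working session

There is one attempt and no reset: what is moved stays moved. The work goes in short steps, Python scripts to look and compute and a shell command to move; the robot and the scene stay as the last step left them, time stands still between calls to the robot, and variables do not carry over. Pictures are saved under pics/ and viewed, about 12 in all and at most 16, crops included, and the job is handed in when it is done.

```bash
mkdir -p pics; cat > h.py <<'E'
import numpy as np, cv2
from cell import robot
def grab(n,save=None):
    s=robot.observe(); im,d=robot.grab_frame(n); np.savez(f'/tmp/{n}.npz',im=im,d=d,p=s['eef_pos'],r=s['tool_rot'])
    if save: cv2.imwrite('pics/'+save,im[:,:,::-1])
    return im,d
def world(n):
    z=np.load(f'/tmp/{n}.npz'); d=z['d']; c=robot.get_calibration(n); K=np.array(c['K'])
    v,u=np.mgrid[0:480,0:640].astype(float)
    p=cv2.undistortPoints(np.stack([u.ravel(),v.ravel()],1)[:,None],K,np.array([c['k1'],0,0,0.]))[:,0]
    P=np.stack([p[:,0]*d.ravel(),-p[:,1]*d.ravel(),-d.ravel()],1)
    if n=='wrist':
        from scipy.spatial.transform import Rotation as R
        T=np.array(c['tool_from_camera']); P=P@T[:3,:3].T+T[:3,3]
        P=P@R.from_euler('xyz',z['r'],degrees=True).as_matrix().T+z['p']
    else:
        T=np.array(c['extrinsics']); P=P@T[:3,:3].T+T[:3,3]
    P[d.ravel()==0]=np.nan
    return z['im'],P.reshape(480,640,3)
E
python3 - <<'E'
from h import *
print(robot.observe())
grab('scene','s0.png');grab('side','d0.png')
for n in('scene','side'): print(robot.get_calibration(n))
E
```

```text
{'time': 0.0, 'joint_pos': array([ 7.04338473e+01,  5.26373630e+00,  7.05846505e+01, -5.18439045e-04,
        1.04265989e+02, -3.24778997e+00]), 'qvel': array([ 0.02906905, -0.06773129, -0.02821865, -0.06679342,  0.01097968,
       -0.06310529]), 'effort': array([-2.01052826e-04, -4.58722937e+01, -4.18034005e+01,  1.42800795e-04,
        1.12936026e-02, -1.99194551e-05]), 'eef_pos': array([0.16849901, 0.57560235, 0.25511694]), 'tool_rot': array([-1.79885780e+02, -5.97795388e-03,  1.63681504e+02]), 'ft_force': array([ 0.34153054, -0.28027054,  0.02746753]), 'moment': array([ 0.05215251, -0.01160427, -0.0334413 ]), 'width': 0.08549600593003624}
{'K': array([[585.68127186,   0.        , 320.48732295],
       [  0.        , 585.68127186, 232.21869784],
       [  0.        ,   0.        ,   1.        ]]), 'k1': 0.009690261036123558, 'extrinsics': array([[ 0.80410433, -0.32317947,  0.49897019,  1.08555552],
       [ 0.59432117,  0.45690446, -0.66183129, -0.67303106],
       [-0.01409142,  0.82872996,  0.55947126,  0.60368974],
       [ 0.        ,  0.        ,  0.        ,  1.        ]])}
{'K': array([[447.32193797,   0.        , 321.43053908],
       [  0.        , 447.32193797, 240.61823664],
       [  0.        ,   0.        ,   1.        ]]), 'k1': -0.0036834143340773264, 'extrinsics': array([[-0.95584013,  0.19694775, -0.21813122,  0.35954205],
       [-0.29387516, -0.6472279 ,  0.7033729 ,  0.58452991],
       [-0.0026529 ,  0.73641539,  0.67652445,  0.61114472],
       [ 0.        ,  0.        ,  0.        ,  1.        ]])}
```

View pics/s0.png

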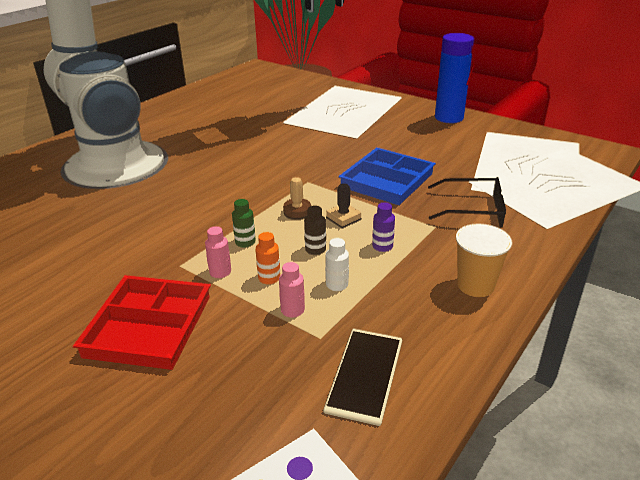

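View pics/d0.png

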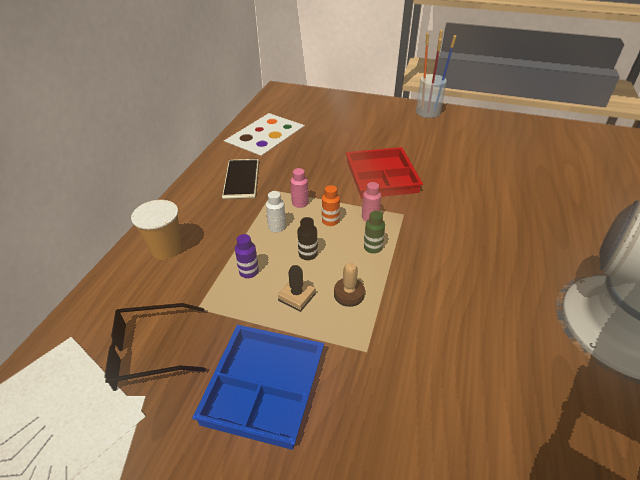

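Scene picture: green (243,222), orange (267,258), purple (383,227), black (315,230), white (337,265), round stamp with pale handle (297,198), square stamp with black handle (344,205), and pink decoys at (218,252) and (291,290). The blue tray is at (388,175) and the red tray at (145,320). The side view agrees.

```bash
cat > m.py <<'E'
from h import *
from scipy.optimize import least_squares
from scipy.spatial import cKDTree
from scipy.sparse.csgraph import connected_components
def cloud():
    I=[];Q=[]
    for n in('scene','side'):
        im,P=world(n); I.append(im.reshape(-1,3));Q.append(P.reshape(-1,3))
    I=np.vstack(I).astype(int);Q=np.vstack(Q);k=np.isfinite(Q[:,0])
    return I[k],Q[k],np.r_[np.zeros(307200),np.ones(307200)][k]
def circ(X,r):
    return least_squares(lambda c:np.hypot(*(X-c).T)-r,X.mean(0),loss='soft_l1',f_scale=.001)
def bottles():
    I,Q,S=cloud()
    for lo,hi,r in((.064,.095,.0125),(.038,.064,.012)):
        b=(Q[:,2]>lo)&(Q[:,2]<hi)&(np.hypot(Q[:,0],Q[:,1])<.8)&(np.hypot(Q[:,0],Q[:,1])>.3)&(Q[:,0]>.05)
        X=Q[b];C=I[b];s=S[b]
        n,l=connected_components(cKDTree(X[:,:2]).sparse_distance_matrix(cKDTree(X[:,:2]),.005))
        for i in range(n):
            k=l==i
            if k.sum()<60: continue
            o=[]
            for cam in(0,1,None):
                kk=k&((s==cam) if cam is not None else True)&(X[:,2]<hi-.015)
                if kk.sum()>20:
                    f=circ(X[kk,:2],r if r<.0122 or hi>.08 else r); o.append((f.x*1e3).round(1).tolist())
            print(lo,k.sum(),'ctr',o,'zmax %.1f'%(np.percentile(X[k,2],98)*1e3),'rgb',np.median(C[k],0),'ext',(np.ptp(X[k,:2],0)*1e3).round())
def trays():
    I,Q,S=cloud()
    for nm,c,o in(('red',0,2),('blue',2,0)):
        for s in(0,1,2):
            b=(I[:,c]>1.8*I[:,1])&(I[:,c]>1.8*I[:,o])&(Q[:,2]>.019)&(Q[:,2]<.034)&(np.hypot(Q[:,0],Q[:,1])<.9)&(Q[:,0]>.05)
            if s<2:b&=S==s
            X=Q[b]; 
            if len(X)<50: continue
            t=cKDTree(X[:,:2]);X=X[[len(a)>8 for a in t.query_ball_point(X[:,:2],.006)]]
            print(nm,s,len(X),cv2.minAreaRect((X[:,:2]*1e3).astype(np.float32)),'z',np.percentile(X[:,2],[10,50,90]).round(4))
if __name__=='__main__': bottles();trays()
E
python3 m.py
```

```text
0.064 115 ctr [[491.4, 634.0], [491.4, 634.0]] zmax 94.0 rgb [ 14.  38. 119.] ext [38. 27.]
0.064 228 ctr [[465.2, 74.3], [468.8, 69.0], [463.5, 70.0]] zmax 75.9 rgb [186.  146.   97.5] ext [25. 26.]
0.064 238 ctr [[552.4, 106.3], [555.9, 101.7], [552.1, 102.2]] zmax 76.0 rgb [65. 54. 42.] ext [25. 25.]
0.064 481 ctr [[453.0, -61.3], [453.4, -60.3], [453.2, -60.8]] zmax 86.6 rgb [77. 89. 46.] ext [34. 35.]
0.064 531 ctr [[661.4, 70.8], [661.8, 72.5], [661.6, 71.6]] zmax 86.8 rgb [ 93.  48. 125.] ext [34. 36.]
0.064 509 ctr [[570.4, -6.1], [570.3, -4.8], [570.4, -5.5]] zmax 86.6 rgb [59. 46. 34.] ext [35. 36.]
0.064 488 ctr [[478.3, -151.1], [479.0, -149.8], [478.6, -150.5]] zmax 86.4 rgb [194.5 106.  116. ] ext [35. 34.]
0.064 497 ctr [[556.3, -114.9], [556.7, -114.1], [556.4, -114.6]] zmax 86.7 rgb [213.  99.  31.] ext [34. 36.]
0.064 525 ctr [[657.6, -64.3], [657.9, -62.9], [657.8, -63.7]] zmax 86.6 rgb [197. 190. 173.] ext [35. 36.]
0.064 534 ctr [[638.1, -155.0], [638.2, -153.6], [638.2, -154.5]] zmax 86.4 rgb [193. 108. 119.] ext [34. 36.]
0.064 270 ctr [[419.2, -646.5], [419.2,
[... 1330 characters left out ...]
0248 0.0264]
red 1 934 ((510.73101806640625, -249.893310546875), (237.3260955810547, 241.3089599609375), 26.681730270385742) z [0.0205 0.0265 0.0288]
red 2 3715 ((510.30078125, -251.53463745117188), (241.44735717773438, 245.24365234375), 26.30319595336914) z [0.021  0.025  0.0277]
blue 0 1033 ((538.1822509765625, 428.78961181640625), (142.9796142578125, 461.3243103027344), 2.7889468669891357) z [0.0202 0.024  0.0265]
blue 1 2894 ((543.5702514648438, 282.72076416015625), (144.10118103027344, 161.57266235351562), 2.7803754806518555) z [0.0231 0.0268 0.0283]
blue 2 4055 ((537.0923461914062, 428.7423095703125), (146.63702392578125, 461.3336486816406), 2.7232160568237305) z [0.0215 0.0263 0.0282]
```

```bash
cat > t.py <<'E'
from m import *
I,Q,S=cloud(); out=[]
for nm,c,o,g in(('red',0,2,(515,-255)),('blue',2,0,(543,283))):
    near=(np.hypot(Q[:,0]-g[0]/1e3,Q[:,1]-g[1]/1e3)<.125)&(I[:,c]>1.7*I[:,1])&(I[:,c]>1.7*I[:,o])
    top=Q[near&(Q[:,2]>.02)&(Q[:,2]<.034)][:,:2]*1e3
    t=cKDTree(top);n,l=connected_components(t.sparse_distance_matrix(t,5));X=top[l==np.bincount(l).argmax()]
    print(nm,len(X),cv2.minAreaRect(X.astype(np.float32)),'floor z',np.median(Q[near&(Q[:,2]<.015)][:,2]))
    A=np.zeros((280,280,3),np.uint8)
    for k,col in((near&(Q[:,2]<.015),(90,90,90)),(near&(Q[:,2]>.02),(255,255,255))):
        for x,y,_ in Q[k]: cv2.circle(A,(int(140-(y*1e3-g[1])),int(140-(x*1e3-g[0]))),1,col,-1)
    out.append(A)   # up = +x world, left = +y world
cv2.imwrite('pics/t.png',cv2.resize(np.hstack(out),None,fx=1.3,fy=1.3))
E
python3 t.py
```

```text
red 2707 ((485.91864013671875, -307.91943359375), (145.8206787109375, 165.82586669921875), 26.468448638916016) floor z 0.003953703552655452
blue 3840 ((544.032958984375, 281.5138244628906), (146.70352172851562, 166.5240936279297), 2.2419540882110596) floor z 0.005328448478319592
```

View pics/t.png

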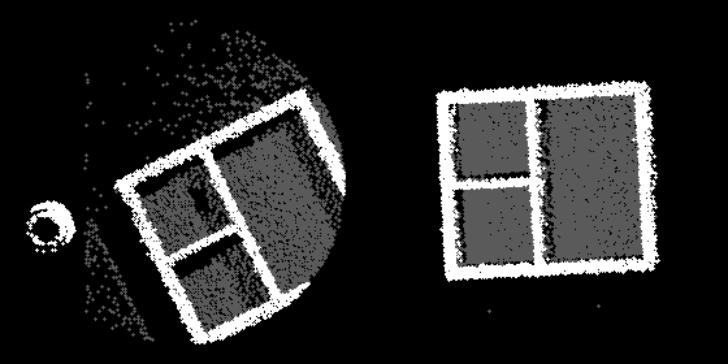

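The maps show both trays' pockets on the +y (left) side. Yaw is about 2.5° for blue and 26.5° for red, but the mask clipped the red tray, so I'll recompute it centred.

```bash
sed -i 's/(515,-255)/(486,-307)/' t.py; python3 t.py; cat > plan.py <<'E'
import numpy as np
def slot(c,yaw,x,y):
    a=np.radians(yaw);return np.round([c[0]+x*np.cos(a)-y*np.sin(a),c[1]+x*np.sin(a)+y*np.cos(a)],1)
B=((544,281.5),2.5);R=((486,-308),26.5)
for n,(c,w) in(('blue',B),('red',R)):
    print(n,[(k,slot(c,w,*k).tolist()) for k in((33,42),(-33,42),(0,-33))])
E
python3 plan.py
```

```text
red 3388 ((485.3818359375, -308.1866760253906), (147.01995849609375, 165.82586669921875), 26.468446731567383) floor z 0.003769184281006477
blue 3840 ((544.032958984375, 281.5138244628906), (146.70352172851562, 166.5240936279297), 2.2419540882110596) floor z 0.005328448478319592
blue [((33, 42), [575.1, 324.9]), ((-33, 42), [509.2, 322.0]), ((0, -33), [545.4, 248.5])]
red [((33, 42), [496.8, -255.7]), ((-33, 42), [437.7, -285.1]), ((0, -33), [500.7, -337.5])]
```

```bash
python3 - <<'E'
import cv2
a=cv2.imread('pics/s0.png')[170:350,170:450]; cv2.imwrite('pics/crop.png',cv2.resize(a,None,fx=2.8,fy=2.8,interpolation=cv2.INTER_CUBIC))
E
```

```text
(no output)
```

View pics/crop.png

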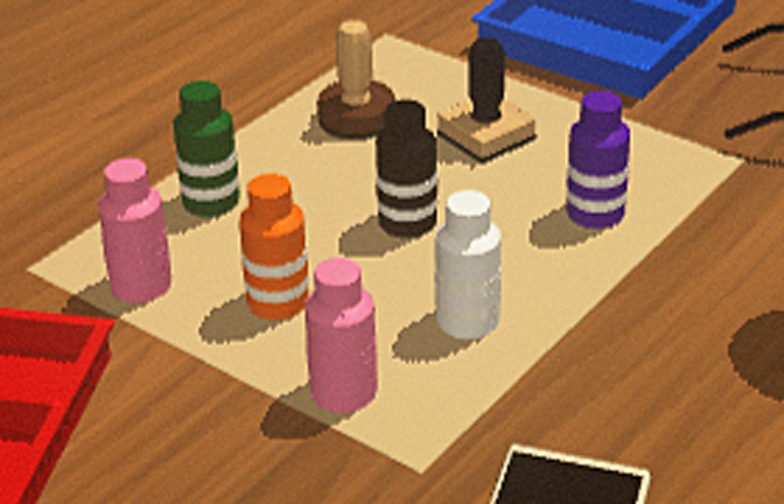

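The enlarged crop confirms identities: green (205,150), orange (273,245), purple (598,160), round stamp (353,80), square stamp (487,95); the two pink ones (135,230) and (342,335) are decoys. Now I'll move to green.

```bash
python3 -m crank '[[0.7,-1.6,0,0],[1.4,-3.2,0,0],[1.4,-3.2,0,0],[1.4,-3.2,0,0],[1.4,-3.2,0,0],[1.5,-3.3,0,0],[1.5,-3.3,0,0],[1.5,-3.3,0,0],[1.5,-3.3,0,0],[1.5,-3.3,0,0],[1.5,-3.3,-0.5,0],[1.5,-3.3,-0.5,0],[1.5,-3.3,-0.5,0],[1.5,-3.3,-0.5,0],[1.5,-3.3,-1,0],[1.5,-3.3,-1,0],[1.5,-3.3,-1,0],[1.4,-3.3,-1,0],[1.3,-3.2,-1,0],[1,-2.4,-1,0]]' 6 40; python3 -m crank '[[0,0,0,0],[0,0,0,0]]'
```

```text
time: 2.1
eef_pos: [0.4487, -0.0551, 0.1753]
tool_rot: [-180.0, -0.0, 163.6]
ft_force: [0.0, -0.6, 0.6]
width: 0.06
time: 2.3
eef_pos: [0.4482, -0.0532, 0.1757]
tool_rot: [180.0, -0.1, 163.6]
ft_force: [-0.5, 0.8, -0.1]
width: 0.0604
```

```bash
python3 -m crank '[[0.5,-0.8,0,0],[0,0,-2,0],[0,0,-2,0],[0,0,-2,0],[0,0,-2,0],[0,0,-2,0],[0,0,-1.2,0],[0,0,-0.7,0],[0,0,0,0],[0,0,0,0]]'; python3 -m crank '[[0,0,0,0],[0,0,0,0],[0,0,0,0],[0,0,0,0],[0,0,0,0],[0,0,0,0]]' 3 40; python3 -m crank '[[0,0,0.5,0],[0,0,1.5,0],[0,0,2,0]]'
```

```text
time: 3.3
eef_pos: [0.4541, -0.0611, 0.0583]
tool_rot: [180.0, 0.1, 163.7]
ft_force: [-0.4, 0.3, -0.5]
width: 0.06
time: 3.9
eef_pos: [0.4543, -0.0613, 0.0585]
tool_rot: [180.0, 0.1, 163.7]
ft_force: [-0.3, 0.5, 6.0]
width: 0.0358
time: 4.2
eef_pos: [0.4527, -0.061, 0.0971]
tool_rot: [-180.0, -0.2, 163.7]
ft_force: [0.6, -0.7, -1.1]
width: 0.0361
```

```bash
python3 -c "
from h import *
grab('scene','s1.png')"
```

```text
(no output)
```

View pics/s1.png

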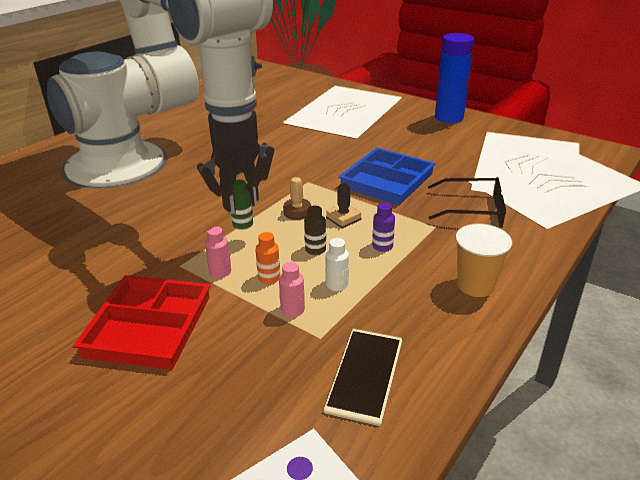

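Green is held upright, with only the cap and upper body between the pads at (241,205). Now I'll carry it to the blue tray's +x pocket at (575,325).

```bash
python3 -m crank '[[0,0,2,0],[0,0,3,0],[0,0,2,0],[0.4,1.3,0,0],[0.8,2.6,0,0],[0.9,2.8,0,0],[0.9,2.8,0,0],[0.9,2.8,0,0],[0.9,2.8,0,0],[0.9,2.8,0,0],[0.9,2.8,0,0],[0.9,2.8,0,0],[0.9,2.8,0,0],[0.9,2.8,0,0],[0.9,2.8,0,0],[0.9,2.8,0,0],[0.8,2.5,0,0],[0.4,1.4,0,0],[0,0,0,0],[0,0,0,0]]'; python3 -m crank '[[0,0,0,0],[0,0,0,0]]'
```

```text
time: 6.25
eef_pos: [0.5758, 0.3252, 0.1655]
tool_rot: [-179.9, -0.1, 163.7]
ft_force: [0.0, -0.1, -0.8]
width: 0.0356
time: 6.45
eef_pos: [0.5765, 0.3241, 0.1673]
tool_rot: [-180.0, 0.0, 163.6]
ft_force: [-0.4, -0.1, -0.5]
width: 0.036
```

```bash
python3 -m crank '[[0,0,-2,0],[0,0,-2.5,0],[0,0,-2,0],[0,0,-1.5,0],[0,0,-1,0],[0,0,-0.6,0],[0,0,-0.4,0],[0,0,-0.2,0],[0,0,0,0]]'; python3 -m crank '[[0,0,-0.1,0],[0,0,0,0],[0,0,0,0]]';python3 -m crank '[[0,0,-0.1,0],[0,0,0,0],[0,0,0,0]]'
```

```text
time: 7.35
eef_pos: [0.5768, 0.325, 0.0658]
tool_rot: [180.0, 0.0, 163.7]
ft_force: [-0.1, -0.2, -1.3]
width: 0.0358
time: 7.65
eef_pos: [0.5767, 0.3249, 0.0646]
tool_rot: [180.0, 0.0, 163.7]
ft_force: [0.0, -0.4, -1.1]
width: 0.036
time: 7.95
eef_pos: [0.5765, 0.3248, 0.0632]
tool_rot: [-180.0, -0.0, 163.7]
ft_force: [-0.3, 0.1, -1.0]
width: 0.036
```

```bash
python3 -m crank '[[0,0,-0.1,0],[0,0,0,0],[0,0,0,0]]'; python3 -m crank '[[0,0,-0.1,0],[0,0,0,0],[0,0,0,0]]'
```

```text
time: 8.25
eef_pos: [0.5767, 0.3249, 0.0626]
tool_rot: [180.0, 0.0, 163.7]
ft_force: [0.1, -1.0, 0.1]
width: 0.0357
time: 8.55
eef_pos: [0.5767, 0.3249, 0.0625]
tool_rot: [180.0, 0.0, 163.7]
ft_force: [-1.9, -1.0, 5.4]
width: 0.0358
```

Contact felt (5.4 N at z=62.5 mm, as predicted). I'll release, rise, and move towards orange.

```bash
python3 -m crank '[[0,0,0,0],[0,0,0,0],[0,0,0,0],[0,0,0.5,0],[0,0,1.5,0],[0,0,3,0],[0,0,3,0],[0,0,2.4,0]]' 6; python3 -m crank '[[-0.1,-1.5,0,0],[-0.1,-3,0,0],[-0.1,-3,0,0],[-0.1,-3,0,0],[-0.1,-3,0,0],[-0.1,-3,0,0],[-0.1,-3,0,0],[-0.1,-3,0,0],[-0.1,-3,0,0],[-0.2,-3,0,0],[-0.2,-3,0,0],[-0.2,-3,0,0],[-0.2,-3,0,0],[-0.2,-3,0,0],[-0.2,-2,0,0],[0,-1.5,0,0],[0,0,0,0],[0,0,0,0]]'
```

```text
time: 9.35
eef_pos: [0.577, 0.3251, 0.1691]
tool_rot: [179.9, 0.1, 163.7]
ft_force: [0.3, 0.3, 0.0]
width: 0.0602
time: 11.15
eef_pos: [0.5555, -0.1149, 0.1652]
tool_rot: [180.0, -0.0, 163.7]
ft_force: [-1.1, 0.3, -0.2]
width: 0.0602
```

```bash
python3 -m crank '[[0.1,0,-1.5,0],[0,0,-2.5,0],[0,0,-2.5,0],[0,0,-2,0],[0,0,-1.3,0],[0,0,-0.8,0],[0,0,0,0],[0,0,0,0]]'; python3 -m crank '[[0,0,0,0],[0,0,0,0],[0,0,0,0],[0,0,0,0],[0,0,0,0],[0,0,0,0]]' 3 40; python3 -m crank '[[0,0,0.5,0],[0,0,1.5,0],[0,0,2,0],[0,0,3,0],[0,0,3,0],[0,0,1,0],[0,0,0,0],[0,0,0,0]]'
```

```text
time: 11.95
eef_pos: [0.5571, -0.115, 0.0601]
tool_rot: [180.0, 0.1, 163.7]
ft_force: [0.4, -0.5, 0.3]
width: 0.0598
time: 12.55
eef_pos: [0.5574, -0.1153, 0.0608]
tool_rot: [180.0, 0.1, 163.7]
ft_force: [-0.1, 0.7, 4.7]
width: 0.0356
time: 13.35
eef_pos: [0.5561, -0.1151, 0.168]
tool_rot: [-180.0, -0.1, 163.7]
ft_force: [-0.3, -0.5, -1.4]
width: 0.0361
```

```bash
python3 -m crank '[[-0.1,1.5,0,0],[-0.3,3,0,0],[-0.3,3,0,0],[-0.3,3,0,0],[-0.3,3,0,0],[-0.3,3,0,0],[-0.3,3,0,0],[-0.3,3,0,0],[-0.3,3,0,0],[-0.3,3,0,0],[-0.4,3,0,0],[-0.4,3,0,0],[-0.4,3,0,0],[-0.4,3,0,0],[-0.4,2,0,0],[-0.2,1.2,0,0],[0,0,0,0],[0,0,0,0]]'; python3 -m crank '[[0,0,0,0],[0,0,0,0]]'
```

```text
time: 15.15
eef_pos: [0.5063, 0.3215, 0.1685]
tool_rot: [-179.9, -0.0, 163.7]
ft_force: [0.3, 0.7, -1.1]
width: 0.036
time: 15.35
eef_pos: [0.5069, 0.3209, 0.1694]
tool_rot: [-180.0, 0.0, 163.6]
ft_force: [-0.7, -0.3, -1.4]
width: 0.0359
```

```bash
python3 -m crank '[[0.2,0.1,-2,0],[0,0,-2.5,0],[0,0,-2,0],[0,0,-1.5,0],[0,0,-1,0],[0,0,-0.6,0],[0,0,-0.4,0],[0,0,-0.2,0],[0,0,0,0],[0,0,-0.1,0],[0,0,0,0]]'; python3 -m crank '[[0,0,-0.1,0],[0,0,0,0],[0,0,0,0]]';python3 -m crank '[[0,0,-0.1,0],[0,0,0,0],[0,0,0,0]]'
```

```text
time: 16.45
eef_pos: [0.5088, 0.323, 0.0667]
tool_rot: [180.0, 0.0, 163.7]
ft_force: [-0.3, -0.0, -1.0]
width: 0.0359
time: 16.75
eef_pos: [0.5086, 0.3229, 0.0653]
tool_rot: [180.0, 0.0, 163.7]
ft_force: [0.3, -0.6, -1.5]
width: 0.0356
time: 17.05
eef_pos: [0.5087, 0.3229, 0.0648]
tool_rot: [180.0, 0.0, 163.7]
ft_force: [-0.4, -0.7, 2.9]
width: 0.0357
```

```bash
python3 -m crank '[[0,0,-0.05,0],[0,0,0,0],[0,0,0,0],[0,0,0,0],[0,0,0.5,0],[0,0,1.5,0],[0,0,3,0],[0,0,3,0],[0,0,2,0],[0,0,0,0]]' 6; python3 -m crank '[[0.3,-1.2,0,0],[0.5,-2.5,0,0],[0.6,-3,0,0],[0.6,-3,0,0],[0.6,-3,0,0],[0.6,-3,0,0],[0.6,-2.7,0,0],[0.5,-2.1,0,0],[0.3,-1.4,0,0],[0,0,0,0],[0,0,0,0],[0,0,0,0]]'; python3 -c "
from h import *
grab('scene','s2.png');grab('side')
import t
from m import bottles;bottles()"
```

```text
time: 18.05
eef_pos: [0.5102, 0.3238, 0.1699]
tool_rot: [179.6, 0.4, 163.7]
ft_force: [0.3, -0.1, 0.6]
width: 0.06
time: 19.25
eef_pos: [0.5543, 0.1047, 0.1635]
tool_rot: [180.0, -0.0, 163.7]
ft_force: [0.2, -0.9, 0.4]
width: 0.0601
red 3412 ((485.6430969238281, -308.28839111328125), (146.96214294433594, 166.00607299804688), 26.156238555908203) floor z 0.003815874516064577
blue 3320 ((543.9320068359375, 281.3572998046875), (146.24293518066406, 168.23904418945312), 3.3673439025878906) floor z 0.005391320727975324
0.064 114 ctr [[491.1, 634.4], [491.1, 634.4]] zmax 93.9 rgb [ 13.5  39.  119.5] ext [34. 23.]
0.064 859 ctr [[508.6, 322.0], [506.8, 325.6], [507.4, 324.5]] zmax 90.7 rgb [230. 107.  50.] ext [37. 38.]
0.064 847 ctr [[576.0, 323.1], [574.3, 327.1], [574.9, 325.8]] zmax 90.5 rgb [42. 90. 51.] ext [37. 38.]
0.064 228 ctr [[464.6, 74.2], [469.0, 69.0], [463.9, 69.9]] zmax 76.1 rgb [194.5 154.5 103. ] ext [24. 27.]
0.064 240 ctr [[552.7, 106.8], [556.1, 102.2], [552.7, 102.9]] zmax 75.9 rgb [62. 52. 40.] ext [24. 26.]
0.064 527 ctr [[661.6, 70.7], [661.6, 72.4], [661.6, 71.5]] z
[... 954 characters left out ...]
8 ctr [[554.1, 104.1], [555.0, 104.1], [554.6, 104.1]] zmax 63.5 rgb [53. 44. 37.] ext [25. 29.]
0.038 558 ctr [[665.3, 64.1], [658.5, 77.7], [663.0, 67.9]] zmax 63.7 rgb [ 81.   46.5 104. ] ext [39. 41.]
0.038 528 ctr [[574.9, -11.7], [568.5, 1.2], [574.7, -6.7]] zmax 63.8 rgb [54.5 44.  31. ] ext [38. 42.]
0.038 553 ctr [[483.9, -156.1], [478.2, -143.6], [484.0, -152.3]] zmax 63.8 rgb [158.  86.  92.] ext [38. 42.]
0.038 396 ctr [[662.1, -70.3], [661.8, -70.3]] zmax 63.6 rgb [177. 168. 149.] ext [38. 39.]
0.038 409 ctr [[642.5, -160.3], [642.5, -160.3]] zmax 63.7 rgb [174.  92. 103.] ext [35. 35.]
0.038 221 ctr [[421.0, -644.9], [421.0, -644.9]] zmax 63.4 rgb [153. 140. 133.] ext [68. 33.]
```

View pics/s2.png

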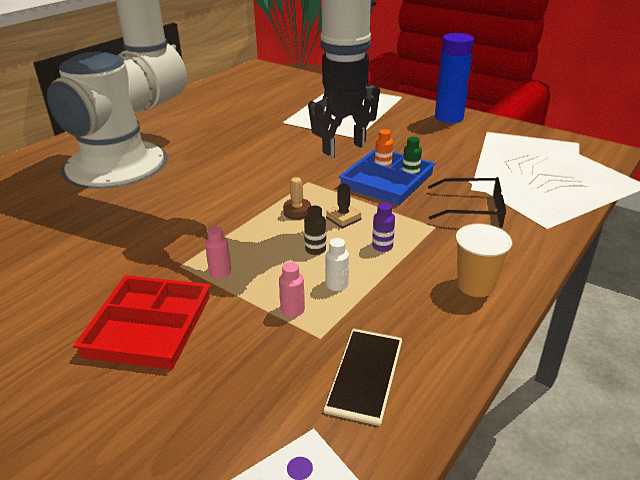

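Both bottles stand upright in their own blue pockets, orange at (384,148) and green at (412,155). Next is the square stamp, directly below the gripper.

```bash
python3 -m crank '[[0,0,-1.5,0],[0,0,-2.5,0],[0,0,-2.5,0],[0,0,-2,0],[0,0,-1.2,0],[0,0,-0.6,0],[0,0,0,0],[0,0,0,0]]'; python3 -m crank '[[0,0,0,0],[0,0,0,0],[0,0,0,0],[0,0,0,0],[0,0,0,0],[0,0,0,0],[0,0,0,0]]' 1.8 40; python3 -m crank '[[0,0,0.5,0],[0,0,1.5,0],[0,0,2,0],[0,0,3,0],[0,0,2,0],[0,0,0,0],[0,0,0,0]]'
```

```text
time: 20.15
eef_pos: [0.5551, 0.104, 0.0617]
tool_rot: [180.0, 0.1, 163.7]
ft_force: [0.5, 0.3, 0.4]
width: 0.0602
time: 20.85
eef_pos: [0.5551, 0.1039, 0.0617]
tool_rot: [180.0, 0.1, 163.7]
ft_force: [-0.1, -0.4, 4.7]
width: 0.0231
time: 21.55
eef_pos: [0.5546, 0.1039, 0.1508]
tool_rot: [180.0, 0.0, 163.7]
ft_force: [-1.5, 0.6, -2.2]
width: 0.0231
```

```bash
python3 -m crank '[[0,1,0,0],[-0.1,2,0,0],[-0.1,2.5,0,0],[-0.2,2.5,0,0],[-0.2,2.5,0,0],[-0.2,2.2,0,0],[-0.1,1.3,0,0],[0,0.5,0,0],[0,0,0,0],[0,0,0,0],[0,0,0,0]]'; python3 -c "
from h import *
grab('side','d1.png')"
```

```text
time: 22.65
eef_pos: [0.5458, 0.2479, 0.1507]
tool_rot: [-180.0, 0.0, 163.6]
ft_force: [-0.3, -0.5, -0.2]
width: 0.0232
```

View pics/d1.png

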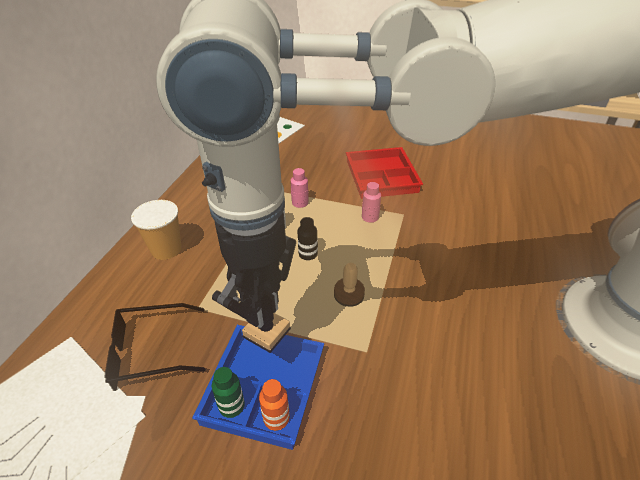

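The stamp is held level above the bay, base at (266,333). Lower it.

```bash
python3 -m crank '[[0,0,-1.5,0],[0,0,-2,0],[0,0,-2,0],[0,0,-1.2,0],[0,0,-0.8,0],[0,0,-0.4,0],[0,0,-0.2,0],[0,0,0,0],[0,0,-0.1,0],[0,0,0,0]]'; python3 -m crank '[[0,0,-0.1,0],[0,0,0,0],[0,0,0,0]]';python3 -m crank '[[0,0,-0.1,0],[0,0,0,0],[0,0,0,0]]'
```

```text
time: 23.7
eef_pos: [0.5459, 0.249, 0.0694]
tool_rot: [180.0, 0.0, 163.7]
ft_force: [0.1, 0.1, -0.9]
width: 0.0231
time: 24.0
eef_pos: [0.5456, 0.2488, 0.0678]
tool_rot: [-180.0, 0.0, 163.7]
ft_force: [0.1, 0.5, -0.9]
width: 0.0231
time: 24.3
eef_pos: [0.5456, 0.2488, 0.0667]
tool_rot: [-180.0, -0.0, 163.7]
ft_force: [-0.2, 0.5, -0.9]
width: 0.0231
```

```bash
python3 -m crank '[[0,0,-0.1,0],[0,0,0,0],[0,0,0,0]]'; python3 -m crank '[[0,0,-0.1,0],[0,0,0,0],[0,0,0,0]]'
```

```text
time: 24.6
eef_pos: [0.5456, 0.2488, 0.0658]
tool_rot: [-180.0, -0.0, 163.7]
ft_force: [0.5, 0.7, 0.6]
width: 0.0233
time: 24.9
eef_pos: [0.5457, 0.2489, 0.0657]
tool_rot: [180.0, 0.0, 163.7]
ft_force: [-2.5, -0.2, 5.8]
width: 0.0233
```

```bash
python3 -m crank '[[0,0,0,0],[0,0,0,0],[0,0,0,0],[0,0,0.5,0],[0,0,1.5,0],[0,0,3,0],[0,0,3,0],[0,0,2,0],[0,0,0,0]]' 6; python3 -m crank '[[0.6,-1,0,0],[1.2,-2,0,0],[1.6,-2.5,0,0],[1.7,-2.5,0,0],[1.7,-2.5,0,0],[1.7,-2.5,0,0],[1.6,-2.3,0,0],[1,-1.5,0,0],[0.5,-0.9,0,0],[0,0,0,0],[0,0,0,0],[0,0,0,0]]'
```

```text
time: 25.8
eef_pos: [0.5473, 0.2495, 0.1708]
tool_rot: [179.7, 0.4, 163.7]
ft_force: [-0.6, 0.7, -0.2]
width: 0.06
time: 27.0
eef_pos: [0.6612, 0.073, 0.1649]
tool_rot: [180.0, -0.0, 163.8]
ft_force: [0.1, 0.5, -0.2]
width: 0.06
```

```bash
python3 -m crank '[[0,-0.1,-1.5,0],[0,0,-2.5,0],[0,0,-2.5,0],[0,0,-2,0],[0,0,-1.3,0],[0,0,-0.8,0],[0,0,0,0],[0,0,0,0]]'; python3 -m crank '[[0,0,0,0],[0,0,0,0],[0,0,0,0],[0,0,0,0],[0,0,0,0],[0,0,0,0]]' 3 40; python3 -m crank '[[0,0,0.5,0],[0,0,1.5,0],[0,0,2,0],[0,0,3,0],[0,0,3,0],[0,0,1,0],[0,0,0,0],[0,0,0,0]]'
```

```text
time: 27.8
eef_pos: [0.662, 0.071, 0.0597]
tool_rot: [180.0, 0.1, 163.7]
ft_force: [0.0, -0.0, 0.2]
width: 0.0597
time: 28.4
eef_pos: [0.6624, 0.071, 0.0605]
tool_rot: [179.9, 0.1, 163.7]
ft_force: [1.0, 1.3, 5.7]
width: 0.0357
time: 29.2
eef_pos: [0.6612, 0.0708, 0.1673]
tool_rot: [-180.0, -0.1, 163.7]
ft_force: [-0.7, 0.5, -0.8]
width: 0.0358
```

```bash
python3 -m crank '[[-0.6,-1.2,0,0],[-1.2,-2.4,0,0],[-1.4,-2.8,0,0],[-1.4,-2.8,0,0],[-1.4,-2.8,0,0],[-1.4,-2.8,0,0],[-1.4,-2.8,0,0],[-1.4,-2.8,0,0],[-1.4,-2.8,0,0],[-1.4,-2.8,0,0],[-1.4,-2.8,0,0],[-1.2,-2.4,0,0],[-0.8,-1.5,0,0],[0,0,0,0],[0,0,0,0],[0,0,0,0]]'; python3 -m crank '[[0,0,0,0],[0,0,0,0]]'
```

```text
time: 30.8
eef_pos: [0.4975, -0.2555, 0.168]
tool_rot: [180.0, -0.1, 163.7]
ft_force: [-0.0, 0.0, -1.1]
width: 0.036
time: 31.0
eef_pos: [0.4979, -0.2555, 0.1687]
tool_rot: [180.0, -0.0, 163.8]
ft_force: [-0.6, 0.3, -0.7]
width: 0.0358
```

```bash
python3 -m crank '[[0,0,-2,0],[0,0,-2.5,0],[0,0,-2,0],[0,0,-1.5,0],[0,0,-1,0],[0,0,-0.6,0],[0,0,-0.4,0],[0,0,-0.2,0],[0,0,0,0],[0,0,-0.1,0],[0,0,0,0]]'; python3 -m crank '[[0,0,-0.1,0],[0,0,0,0],[0,0,0,0]]';python3 -m crank '[[0,0,-0.1,0],[0,0,0,0],[0,0,0,0]]'
```

```text
time: 32.1
eef_pos: [0.4978, -0.2563, 0.0662]
tool_rot: [-180.0, 0.0, 163.7]
ft_force: [0.2, -0.1, -0.5]
width: 0.0359
time: 32.4
eef_pos: [0.4976, -0.2561, 0.0648]
tool_rot: [180.0, 0.0, 163.7]
ft_force: [0.2, -0.2, -1.1]
width: 0.0355
time: 32.7
eef_pos: [0.4978, -0.2562, 0.0644]
tool_rot: [-180.0, 0.0, 163.7]
ft_force: [-1.0, 1.1, 5.0]
width: 0.036
```

```bash
python3 -m crank '[[0,0,0,0],[0,0,0,0],[0,0,0,0],[0,0,0.5,0],[0,0,1.5,0],[0,0,3,0],[0,0,3,0],[0,0,2.2,0],[0,0,0,0]]' 6; python3 -m crank '[[-0.1,1.3,0,0],[-0.2,2.4,0,0],[-0.2,2.8,0,0],[-0.3,2.8,0,0],[-0.3,2.8,0,0],[-0.3,2.8,0,0],[-0.3,2.8,0,0],[-0.3,2.8,0,0],[-0.3,2.8,0,0],[-0.2,2.8,0,0],[-0.2,2.8,0,0],[-0.2,2.4,0,0],[-0.1,1.4,0,0],[0,0,0,0],[0,0,0,0],[0,0,0,0]]'
```

```text
time: 33.6
eef_pos: [0.4993, -0.2571, 0.1719]
tool_rot: [-179.9, 0.5, 163.7]
ft_force: [0.5, -0.4, -0.0]
width: 0.0599
time: 35.2
eef_pos: [0.4676, 0.07, 0.1655]
tool_rot: [-180.0, -0.0, 163.6]
ft_force: [-0.5, 0.1, 0.4]
width: 0.0598
```

```bash
python3 -m crank '[[0,0.1,-1.5,0],[0,0,-2.5,0],[0,0,-2.5,0],[0,0,-2,0],[0,0,-1.3,0],[0,0,-0.7,0],[0,0,0,0],[0,0,0,0]]'; python3 -m crank '[[0,0,0,0],[0,0,0,0],[0,0,0,0],[0,0,0,0],[0,0,0,0],[0,0,0,0],[0,0,0,0]]' 1.8 40; python3 -m crank '[[0,0,0.5,0],[0,0,1.5,0],[0,0,2,0],[0,0,3,0],[0,0,3,0],[0,0,0.8,0],[0,0,0,0],[0,0,0,0]]'
```

```text
time: 36.0
eef_pos: [0.4681, 0.0718, 0.0615]
tool_rot: [180.0, 0.1, 163.7]
ft_force: [0.4, -0.4, -0.2]
width: 0.0603
time: 36.7
eef_pos: [0.4681, 0.072, 0.0616]
tool_rot: [180.0, 0.1, 163.7]
ft_force: [0.6, 0.3, 5.9]
width: 0.023
time: 37.5
eef_pos: [0.4671, 0.0718, 0.1674]
tool_rot: [-180.0, -0.1, 163.7]
ft_force: [0.5, -0.8, -0.7]
width: 0.0232
```

```bash
python3 -m crank '[[0.1,-1.4,0.3,0],[0.2,-2.5,0.3,0],[0.2,-2.8,0.3,0],[0.2,-2.8,0.3,0],[0.2,-2.8,0.3,0],[0.2,-2.8,0,0],[0.2,-2.8,0,0],[0.2,-2.8,0,0],[0.2,-2.8,0,0],[0.2,-2.8,0,0],[0.2,-2.8,0,0],[0.2,-2.8,0,0],[0.2,-2.8,0,0],[0.2,-2.8,0,0],[0.3,-2,0,0],[0.2,-1.4,0,0],[0,0,0,0],[0,0,0,0],[0,0,0,0]]'; python3 -c "
from h import *
grab('scene','s3.png')"
```

```text
time: 39.4
eef_pos: [0.4995, -0.3364, 0.1836]
tool_rot: [180.0, -0.0, 163.7]
ft_force: [-0.3, 0.3, -1.7]
width: 0.0235
```

View pics/s3.png

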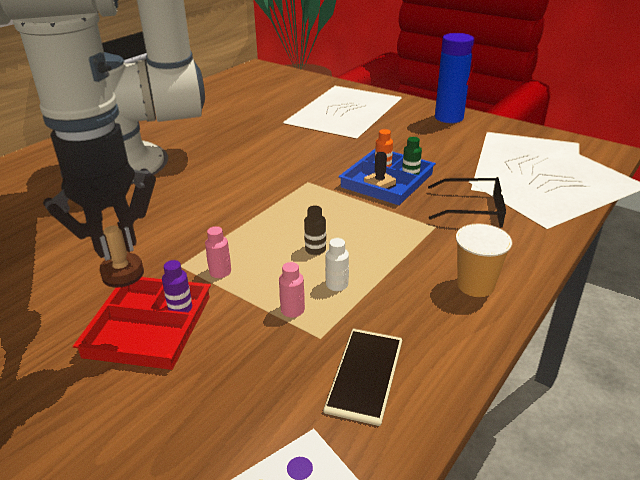

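All five are in place or held: purple in its red pocket (175,287), square stamp in the blue bay (380,170), round stamp above the red bay. Lower it.

```bash
python3 -m crank '[[0.1,-0.1,-1.5,0],[0,0,-2.5,0],[0,0,-2.5,0],[0,0,-2,0],[0,0,-1.4,0],[0,0,-0.8,0],[0,0,-0.4,0],[0,0,-0.2,0],[0,0,-0.1,0],[0,0,0,0],[0,0,0,0]]'; python3 -m crank '[[0,0,-0.1,0],[0,0,0,0],[0,0,0,0]]';python3 -m crank '[[0,0,-0.1,0],[0,0,0,0],[0,0,0,0]]'
```

```text
time: 40.55
eef_pos: [0.5009, -0.3384, 0.0706]
tool_rot: [-180.0, 0.1, 163.7]
ft_force: [-0.1, -0.4, -0.9]
width: 0.0232
time: 40.85
eef_pos: [0.5006, -0.3382, 0.0688]
tool_rot: [-180.0, 0.0, 163.7]
ft_force: [0.1, 0.4, -1.4]
width: 0.023
time: 41.15
eef_pos: [0.5006, -0.3381, 0.0677]
tool_rot: [180.0, -0.0, 163.7]
ft_force: [0.2, -0.1, -1.0]
width: 0.0229
```

```bash
python3 -m crank '[[0,0,-0.1,0],[0,0,0,0],[0,0,0,0]]'; python3 -m crank '[[0,0,-0.1,0],[0,0,0,0],[0,0,0,0]]'; python3 -m crank '[[0,0,-0.05,0],[0,0,0,0],[0,0,0,0]]'
```

```text
time: 41.45
eef_pos: [0.5005, -0.3381, 0.0667]
tool_rot: [180.0, -0.0, 163.7]
ft_force: [-0.6, -0.1, -0.9]
width: 0.0231
time: 41.75
eef_pos: [0.5006, -0.3382, 0.0657]
tool_rot: [-180.0, -0.0, 163.7]
ft_force: [0.2, -0.2, -1.1]
width: 0.0231
time: 42.05
eef_pos: [0.5006, -0.3382, 0.0657]
tool_rot: [-180.0, 0.0, 163.7]
ft_force: [-2.0, 1.3, 2.7]
width: 0.0235
```

Contact. Release, rise and back away for a final check.

```bash
python3 -m crank '[[0,0,0,0],[0,0,0,0],[0,0,0,0],[0,0,0.5,0],[0,0,1.5,0],[0,0,3,0],[0,0,3,0],[0,0,3,0],[0,0,3,0],[-2,-1,0,0],[-3,-1,0,0],[-3,-1,0,0],[-2,-1,0,0],[0,0,0,0],[0,0,0,0]]' 6; python3 -c "
from h import *
grab('scene','s4.png');grab('side','d4.png')
from m import bottles;bottles()
a=cv2.imread('pics/s4.png');b=cv2.imread('pics/d4.png')
cv2.imwrite('pics/f.png',np.vstack([np.hstack([cv2.resize(a[240:390,60:260],(400,300)),cv2.resize(a[110:260,310:510],(400,300))]),np.hstack([cv2.resize(b[120:270,300:500],(400,300)),cv2.resize(b[310:460,160:360],(400,300))])]))"
```

```text
time: 43.55
eef_pos: [0.4007, -0.3783, 0.2066]
tool_rot: [-180.0, 0.1, 163.6]
ft_force: [-0.1, 1.3, 0.5]
width: 0.0597
0.064 110 ctr [[492.3, 633.9], [492.3, 633.9]] zmax 94.0 rgb [ 14.  38. 119.] ext [38. 24.]
0.064 856 ctr [[509.2, 322.2], [506.8, 325.7], [507.4, 324.6]] zmax 90.5 rgb [220. 100.  43.] ext [38. 38.]
0.064 839 ctr [[576.5, 324.1], [574.3, 327.3], [575.0, 326.1]] zmax 90.7 rgb [40. 85. 46.] ext [37. 38.]
0.064 336 ctr [[544.5, 250.7], [545.9, 246.8], [545.5, 247.9]] zmax 79.8 rgb [54. 46. 44.] ext [26. 27.]
0.064 509 ctr [[570.4, -6.2], [570.5, -4.9], [570.5, -5.6]] zmax 86.3 rgb [62. 50. 36.] ext [33. 37.]
0.064 480 ctr [[478.7, -150.8], [478.8, -150.0], [478.8, -150.5]] zmax 86.6 rgb [193.  109.  119.5] ext [33. 36.]
0.064 514 ctr [[657.7, -64.0], [657.9, -63.2], [657.8, -63.7]] zmax 86.8 rgb [198.  188.  170.5] ext [34. 32.]
0.064 669 ctr [[497.9, -256.9], [497.1, -253.2], [497.8, -255.8]] zmax 90.4 rgb [ 99.  40. 117.] ext [37. 38.]
0.064 531 ctr [[638.1, -155.0], [638.6, -153.7], [638.3, -154.5]] zmax 86.8 rgb [193. 110. 120.] ext [34. 35.]
0.064 325 ctr [[497.9,
[... 703 characters left out ...]
2, -155.7], [478.3, -143.7], [484.3, -151.1]] zmax 63.8 rgb [172.   92.5 102. ] ext [38. 41.]
0.038 562 ctr [[662.1, -70.1], [655.2, -57.2], [661.5, -67.8]] zmax 63.8 rgb [177. 169. 150.] ext [38. 41.]
0.038 587 ctr [[642.7, -160.5], [636.9, -147.5], [642.8, -157.7]] zmax 63.5 rgb [174.  94. 105.] ext [38. 41.]
0.038 528 ctr [[502.9, -260.6], [496.8, -248.5], [503.1, -257.3]] zmax 63.4 rgb [89.5 47.5 97. ] ext [39. 41.]
0.038 317 ctr [[499.8, -338.2], [499.9, -338.3]] zmax 63.1 rgb [150. 109.  66.] ext [24. 29.]
0.038 183 ctr [[421.5, -645.7], [421.5, -645.7]] zmax 63.1 rgb [137. 128. 120.] ext [68. 39.]
0.038 155 ctr [[545.4, 248.7], [545.4, 248.7]] zmax 63.6 rgb [51. 43. 43.] ext [20. 16.]
```

View pics/f.png

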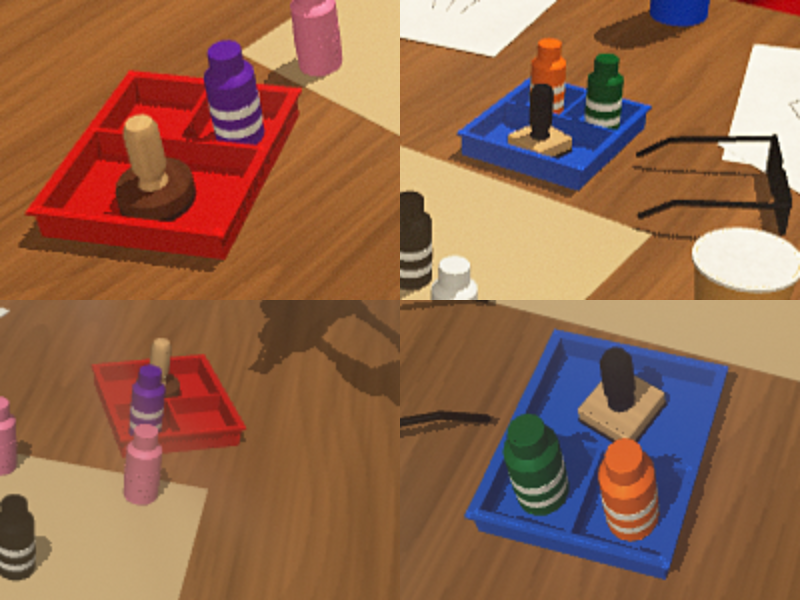

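All five pieces stand upright and flat in the right compartments. The white, black and pink bottles are within 0.3 mm of where they started.

```bash
python3 -c "
from cell import robot
print(robot.job_done())"
```

```text
the job is handed in; nothing more can be done
None
```

I made up both kits and handed the job in at about 44 s of the 128 s allowed.

- **Blue tray:** the green and orange paints each stand in a pocket of their own, and the square stamp is in the long bay.
- **Red tray:** the purple paint stands in one pocket, and the round stamp is in the long bay.
- **Setting down:** I lowered each piece until I felt light contact (about 3–6 N), then released it.
- **Final pictures and depth fit:** all five pieces are upright and within about 3 mm of where I aimed them. The tops measure about 4 mm higher than on the table, which matches the tray floor.
- **Left alone:** the white, black and pink bottles moved less than 0.5 mm.
- **Disagreements:** measured heights read about 2.5 mm too high throughout. The two cameras' centre fits differed by up to about 5 mm on the caps and handle tops of the placed pieces. The bottle-body band was fitted with the wrong radius, so I did not use it.

No check failed.

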